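Air the drying cabinet: hold its self-closing door half open

ROBOT

A 6-joint arm with a two-finger parallel gripper is mounted at the origin on a cart in front of the work surface, level with it; the furniture and walls round the work are solid. World frame = base frame: x ahead of the robot, y to its left, z up, the work surface at z = 0. Lengths are in m, angles in degrees, forces in N, time in s.
With the tool pointing down it reaches from about 0.4 to 0.825 m from the base axis. Payload 7 kg.
Tool frame: the origin (TCP) lies at the very end of the fingers, on their centre line; the grasp point (between the pads) lies 19 mm behind it (ctrl.grasp_offset is the distance from the TCP to the grasp point, in m); z points along the fingers, y is the line along which they close (so a half turn about z gives the same grasp; the last joint's range is limited). The gripper opens to 88 mm and grips with 3 to 60 N. Pads are 19 mm wide; open, the fingers measure 130 mm over their backs; the gripper's body (78 mm by 193 mm) begins 47 mm behind the grasp point.
Start: joints at [-52.191, 20.546, 0.682, 0, -70.136, -16.507], TCP at [0.245, -0.629, 0.227] pointing down, gripper open.
Joint ranges: [-176.03, 176.03], [-82.01, 121.73], [-58.28, 71.71], [-173.87, 95.51], [-174.79, -0.11], [-173.66, 173.66]. Speed limits (degrees/s): [136.94, 136.94, 172.46, 180, 180, 180].

INTERFACE

Orientations are given as [roll, pitch, yaw] about the fixed x, y, z axes, in that order (R = Rz(yaw) Ry(pitch) Rx(roll)).
In Python, from plant import ctrl gives the robot as it stands. The module is installed in compiled form; this text tells all that it offers.
- The arm moves only by the tool jog_arm, never from a script. Its argument "plan" is a list that holds one entry, the list of rows, each a list of 7 numbers: the opening, from 0 (shut) to 1 (fully open), then the shift along the tool's x, y, z in m, then the turn, a rotation vector about the tool's x, y, z in degrees. A call has 1 to 20 rows; each row is the pose to reach, as a shift and turn from the pose commanded when the call began, along the tool's axes at that moment; what a row does not reach only later rows make up. A row lasts 1/8 s, in which the tool goes at most 62.5 mm and 10.7 degrees, less where a joint would pass 70% of its speed; a pose out of reach is approached as far as the arm can. A call with a gripper value outside its range is refused whole. The fingers move at their own pace and stop on an object; the grip force is fixed at half the most. Time passes only in rows, so rows that repeat a pose let the fingers close. It gives the time, the measured TCP pose, the force, the opening and the grip force at its end, in the units of the state.
- ctrl.get_obs(): the state, without advancing time (a new reading comes with each control period).
- ctrl.snapshot(name): name is "scene" or "top" or "wrist"; returns a dict with "image" (384x512x3 uint8, red, green, blue), "vertical_fov" (degrees; the focal length in pixels is half the picture's height over the tangent of half this angle, whatever the lens; pixels are square), "cx", "cy" (the principal point, pixels), "R" (3x3) and "t" (3): a world point X has camera coordinates R X + t; the wrist camera has in their place "T_tool_cam" (4x4, takes a point from camera to tool coordinates, whose origin is the TCP and whose axes are the flange's). Camera axes: x right, y down, z forward; pixel columns grow to the right and rows downward; lengths in m; the calibration is good to about 2 mm. A picture is of the moment at which its call begins: read the wrist's pose just before it. There is no depth.
- ctrl.close_job(): hands the job in; it is judged then, once.
The state is a dict: "clock": time; "joint_pos": joint angles; "qvel": joint speeds; "tau": joint torques, N m; "tool_pos": TCP position; "orientation": TCP orientation; "force": force on the tool from outside, world axes, zero at the start; "moment": the same for the moment, N m; "opening": finger opening in m; "gripper_force": force on a finger pad.
Only numpy, scipy, OpenCV 4.12 (cv2) and the standard library are available. Lean on these libraries where they do the work, as an engineer would, in place of code of your own. Each camera call takes 0.05 s, during which the arm holds its last target. There are 200 camera calls.

TASK

Take the small white drying cabinet's front door by its steel bar handle and pull it all the way down to its stop, then bring it back up until it is half open, 45 degrees from shut, and finish while still holding it there by the bar, because it springs shut by itself. Never let it snap shut, and leave the dropper bottle, the flat tin to the left of the cabinet and the dish on the cabinet's roof where they are.

Things in the scene. Friction and masses are not known exactly. Their poses are not given: they have to be found in the camera images.
- dry_cabinet: small white bench drying cabinet fixed to the table, 115 (x, depth) x 240 (y, width) x 172 mm high, in the back middle of the table, turned up to 0.25 rad; origin at the centre of its underside on the table; its own x axis points from front to back (the door is on the -x side); z up
- dry_door (a joint): angle of the front door about its level lower edge: 0 = shut (upright), grows as its top swings down towards the robot, 0.785 = 45 degrees, 1.45 = down on its stop (almost level). White with a clear pane, 232 wide x 108 high x 14 mm, 0.35 kg. A spring always pulls it shut, with 2 to 3 N at the bar; it snaps shut when let go
- door_hinge (a point): middle of the hinge axis at the door's lower edge: 64.5 mm in front of the cabinet's origin (cabinet -x) and 55 mm above the table; the axis runs along the cabinet's y
- pull_bar (a point): the door's handle: round bare steel bar, 10 mm thick, free over 80 mm between two end posts. This point is its middle; runs along its y; turns with the door. 145 mm from the hinge axis in the door's plane (37 mm past the door's top edge), 12 mm outward of that plane. Shut: 200 mm above the table; fully down: 61 mm. Can be pinched from above, fingers on its front and back
- dropper: brown dropper bottle with a black teat, 33 mm wide, 102 mm tall, standing loose on the table to the right of the cabinet and a little in front of it; origin at its foot; leave it alone
- dish_on_top: clear flat round dish, 90 mm across, 14 mm high, lying loose on the cabinet's roof; origin under its centre; leave it alone
- flat_tin: flat round grey metal tin, 102 mm across, 14 mm high, lying loose on the table to the left of the cabinet; origin under its centre; leave it alone

How it is judged:
By the outcome, as a careful person would: the job done as asked, in the order asked, and still so for the second after the job is handed in, while the arm keeps its last pose, push and grip.
It also fails if it takes over 51 s, if anything falls off the work surface, if the arm or the gripper's body presses on something with over 40 N, if the wrist force passes 120 N, or if a joint passes its speed limit or range.

## Working session

There is one attempt and no reset: what is moved stays moved. The work goes in short steps, Python scripts to look and compute and a tool call to move; the robot and the scene stay as the last step left them, time stands still between calls to the robot, and variables do not carry over. Pictures are saved under pics/ and viewed, at most 10 in all, crops included, and the job is handed in when it is done.

Besides the shell and the picture viewer there is one more tool, called after "Emit:" by a JSON object that holds its "fn" and its "kwargs". jog_arm: Moves the arm, as the interface text tells. Its arguments: {"type":"object","properties":{"plan":{"type":"array","items":{"type":"array","items":{"type":"array","items":{"type":"number"}}}}},"required":["plan"]}

```bash
mkdir -p pics; ls
python3 - <<'E'
from plant import ctrl
import cv2,numpy as np
o=ctrl.get_obs();print(o)
for n in("scene","top"):
    s=ctrl.snapshot(n);cv2.imwrite(f"pics/{n}0.png",s["image"][:,:,::-1]);print(n,s["vertical_fov"],s["cx"],s["cy"],s["R"],s["t"])
    np.savez(f"{n}.npz",**{k:v for k,v in s.items() if k!="image"})
E
```

```text
pics
{'clock': 0.0, 'joint_pos': array([-5.21912798e+01,  2.05911546e+01,  6.33395851e-01, -1.98907532e-02,
       -7.01370777e+01, -1.65061905e+01]), 'qvel': array([ 0.03057597, -0.0878611 ,  0.01731017,  0.0224839 , -0.07003062,
       -0.02800458]), 'tau': array([-3.02793469e-04, -5.82718313e+01,  2.93053383e+01,  6.99729905e+00,
        6.70801266e-03, -1.37453117e-04]), 'tool_pos': array([ 0.24500282, -0.62842862,  0.22562372]), 'orientation': array([ 1.79903759e+02, -9.01942701e-03, -1.58704237e+02]), 'force': array([0.43845036, 0.31243191, 0.56219906]), 'moment': array([-0.01555274,  0.04732604, -0.02761545]), 'gripper_force': 0.0, 'opening': 0.08764176998264063}
scene 56.274793855163374 257.2679469016187 195.13965060696458 [[-0.71582039 -0.69821866 -0.00958479]
 [-0.38756459  0.40867796 -0.82630262]
 [ 0.580857   -0.58776953 -0.56314485]] [0.55031928 0.27597436 0.65439678]
top 50.89308424113506 254.33427626464064 189.24531789870565 [[ 0.32010964 -0.94733594 -0.00918908]
 [-0.910759   -0.30505042 -0.27832047]
 [ 0.26085985  0.0974621  -0.96044431]] [-0.04319873  0.66315736  1.0075553 ]
```

View pics/scene0.png

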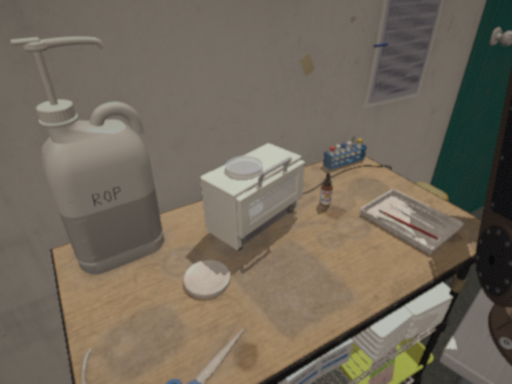

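View pics/top0.png

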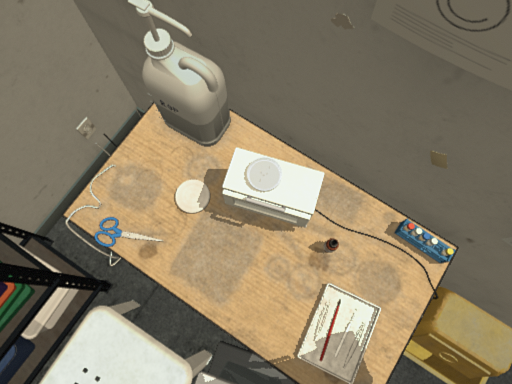

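The scene view shows the cabinet at about (250,195) with the bar as a dark line from (260,180) to (290,160). The top view shows it at (272,185), with the bar near (230,200) to (312,218), the tin at (192,196) and the dropper at (332,244). I'll enlarge both.

Run:
```python
import cv2,numpy as np
a=cv2.imread("pics/scene0.png")[140:252,195:310];b=cv2.imread("pics/top0.png")[142:232,215:330]
a=cv2.resize(a,None,fx=5,fy=5,interpolation=cv2.INTER_CUBIC);b=cv2.resize(b,None,fx=6,fy=6,interpolation=cv2.INTER_CUBIC)
cv2.imwrite("pics/sc.png",a);cv2.imwrite("pics/tc.png",b)
```

```text
(no output)
```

View pics/sc.png

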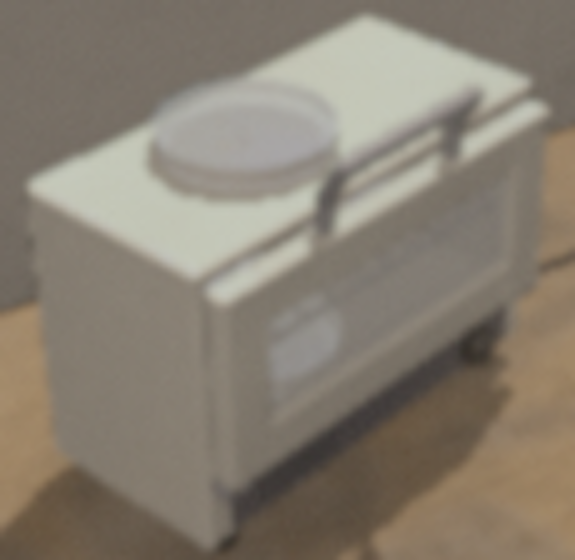

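View pics/tc.png

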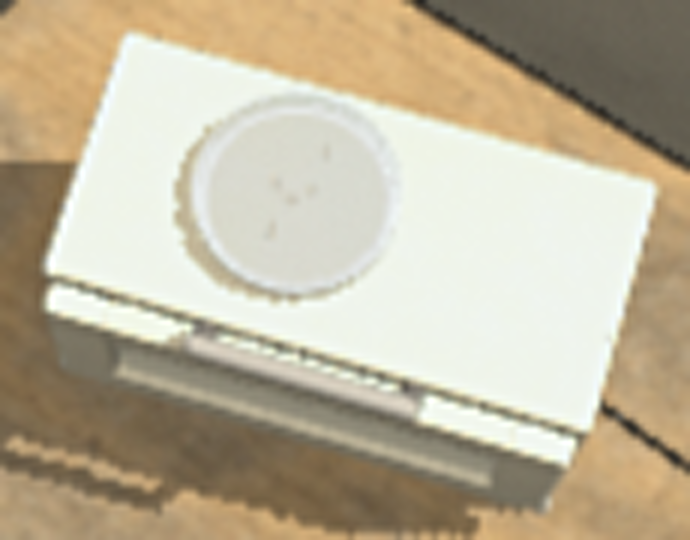

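Scene crop: the bar runs from about (328,183) to (474,100), and all four roof corners are clear. Top crop: the bar runs from about (188,342) to (418,408), with the roof corners at (127,33), (657,185), (585,432) and (48,272). Next I triangulate these points and fit the cabinet pose.

```bash
cat > h.py <<'E'
import numpy as np
from scipy.optimize import least_squares
C={n:dict(np.load(n+".npz")) for n in("scene","top")}
def proj(c,X):
    f=192/np.tan(np.radians(c["vertical_fov"])/2);p=np.atleast_2d(X)@c["R"].T+c["t"]
    return p[:,:2]/p[:,2:]*f+[c["cx"],c["cy"]]
def tri(a,b): # scene px, top px
    r=least_squares(lambda X:np.r_[(proj(C["scene"],X)-a)[0],(proj(C["top"],X)-b)[0]],[.6,0,.1]);return r.x,np.sqrt(r.cost*2/4)
def onz(n,p,z):
    return least_squares(lambda X:(proj(C[n],[*X,z])-p)[0],[.6,0]).x
def Rz(a):return np.array([[np.cos(a),-np.sin(a),0],[np.sin(a),np.cos(a),0],[0,0,1]])
E
python3 - <<'E'
from h import *
s=lambda x,y:np.array([195+(x+.5)/5-.5,140+(y+.5)/5-.5]);t=lambda x,y:np.array([215+(x+.5)/6-.5,142+(y+.5)/6-.5])
P={"barL":(s(328,183),t(188,342),[-.0765,.04,.2]),"barR":(s(474,100),t(418,408),[-.0765,-.04,.2]),
"FL":(s(198,278),t(48,272),[-.0575,.12,.172]),"FR":(s(530,82),t(585,432),[-.0575,-.12,.172]),
"BR":(s(368,12),t(657,185),[.0575,-.12,.172]),"BL":(s(32,185),t(127,33),[.0575,.12,.172])}
for k,(a,b,m) in P.items():print(k,*tri(a,b))
def res(v,det=False):
    r=[]
    for a,b,m in P.values():
        X=Rz(v[2])@np.array(m)+[v[0],v[1],0]
        r+=[*(proj(C["scene"],X)-a)[0],*(proj(C["top"],X)-b)[0]]
    return np.array(r)
r=least_squares(res,[.6,0,0]);v=r.x;print("cab",v,np.degrees(v[2]));print(res(v).reshape(-1,4).round(1))
L=lambda m:Rz(v[2])@np.array(m)+[v[0],v[1],0]
print("hinge",L([-.0645,0,.055]),"bar",L([-.0765,0,.2]),"reach",np.linalg.norm(L([-.0765,0,0])))
print("tin",onz("top",[192,196],.014),"dish",onz("top",t(295,195),.186),"drop",onz("top",[332,244],.1), onz("scene",[326,206],0))
E
```

```text
barL [0.58706202 0.1730849  0.19395905] 0.350085394489097
barR [0.58863164 0.07458295 0.19581025] 0.1162453125718919
FL [0.60107883 0.24066082 0.17109434] 0.16026847511087017
FR [0.60711571 0.00662004 0.17204346] 0.023073350336854686
BR [0.71861072 0.00775386 0.17458134] 0.1781559616069373
BL [0.71215598 0.24365333 0.17282883] 0.5363774546835572
cab [0.66100053 0.12525234 0.02067958] 1.184852890844175
[[ 4.5 -3.3  3.   1.3]
 [-1.5  0.2 -3.9 -0.1]
 [-1.4  0.2 -1.2 -0.3]
 [ 1.  -0.2  0.8  0.7]
 [-0.6  0.4  0.6 -0.1]
 [-2.6 -0.1 -0.2 -0.7]]
hinge [0.59651433 0.1239186  0.055     ] bar [0.58451689 0.12367047 0.2       ] reach 0.5974565923729456
tin [0.58659391 0.34502274] dish [0.66251668 0.15142498] drop [ 0.56418119 -0.06965235] [ 0.56155519 -0.06723501]
```

Triangulated roof corners are at z≈0.171–0.175 and the bar is at about (0.587, 0.124, 0.195), so they agree with the given sizes. Yaw is about 1.3°. I'll grip the bar at y≈0.10, clear of the dish, with the fingers partly open. First I lift and traverse to a spot above the bar.

Emit:
{"fn": "jog_arm", "kwargs": {"plan": [[[0.4,0,0,-0.06,0,0,0],[0.4,-0.06,0.055,-0.094,0,0,-5],[0.4,-0.11,0.105,-0.094,0,0,-12],[0.4,-0.15,0.143,-0.094,0,0,-20],[0.4,-0.19,0.181,-0.094,0,0,-28],[0.4,-0.23,0.22,-0.094,0,0,-36],[0.4,-0.27,0.258,-0.094,0,0,-44],[0.4,-0.31,0.296,-0.094,0,0,-52],[0.4,-0.35,0.334,-0.094,0,0,-60],[0.4,-0.39,0.372,-0.094,0,0,-68],[0.4,-0.43,0.41,-0.094,0,0,-70],[0.4,-0.47,0.449,-0.094,0,0,-70],[0.4,-0.51,0.487,-0.094,0,0,-70],[0.4,-0.55,0.525,-0.094,0,0,-70],[0.4,-0.581,0.555,-0.094,0,0,-70],[0.4,-0.581,0.555,-0.094,0,0,-70],[0.4,-0.581,0.555,-0.094,0,0,-70]]]}}

```text
clock: 2.22
tool_pos: [0.5845, 0.0992, 0.32]
orientation: [179.9, -0.0, -88.7]
force: [0.3, 0.1, -0.5]
opening: 0.0352
gripper_force: 0.0
```

Run:
```python
from plant import ctrl
import cv2,numpy as np
o=ctrl.get_obs();s=ctrl.snapshot("wrist")
print(o["clock"],o["tool_pos"],o["orientation"],o["joint_pos"],o["opening"]);print({k:v for k,v in s.items() if k!="image"})
np.savez("w1.npz",pos=o["tool_pos"],rpy=o["orientation"],**{k:v for k,v in s.items() if k!="image"})
cv2.imwrite("pics/w1.png",s["image"][:,:,::-1])
```

```text
2.225 [0.58453607 0.09920151 0.32001017] [ 1.79935353e+02 -2.89359806e-02 -8.86738944e+01] [ 2.85039309e+01  1.02696170e+01 -1.26464788e+00 -3.86344484e-03
 -7.85364610e+01 -2.71770715e+01] 0.03520392817511424
{'vertical_fov': 58.40195740328526, 'cx': 253.928854516831, 'cy': 194.8054260900237, 'T_tool_cam': array([[-8.97734374e-04, -9.57551887e-01, -2.88259567e-01,
         7.85547986e-02],
       [ 9.99999597e-01, -8.63369395e-04, -2.46350952e-04,
         2.43805511e-04],
       [-1.29806684e-05, -2.88259672e-01,  9.57552276e-01,
        -1.58674735e-01],
       [ 0.00000000e+00,  0.00000000e+00,  0.00000000e+00,
         1.00000000e+00]])}
```

View pics/w1.png

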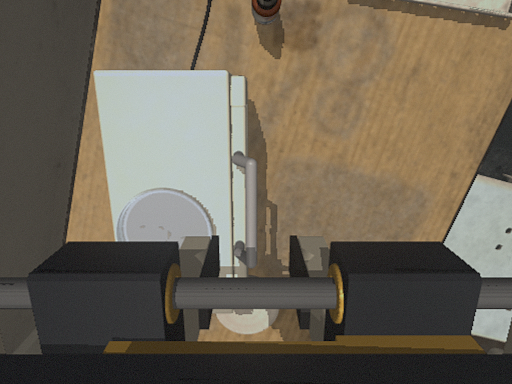

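The wrist view, with image right pointing towards the robot, shows the bar as a vertical strip at columns 246–257. It runs from (251,158) to (251,267), with posts at both ends. The dish is at (165,228), and the fingers straddle the bar line. Next I compute the bar's position from this ray.

```bash
cat >> h.py <<'E'
from scipy.spatial.transform import Rotation as Ro
def wcam(f):
    w=dict(np.load(f));T=np.eye(4);T[:3,:3]=Ro.from_euler("xyz",w["rpy"],degrees=True).as_matrix();T[:3,3]=w["pos"]
    M=np.linalg.inv(T@w["T_tool_cam"]);return dict(R=M[:3,:3],t=M[:3,3],**{k:w[k] for k in("vertical_fov","cx","cy")})
E
python3 - <<'E'
from h import *
C["w1"]=wcam("w1.npz")
for z in(.19,.195,.2,.205):print(z,onz("w1",[251.3,158],z),onz("w1",[251.3,267],z))
s=np.array
# combined: bar ends with scene, top, wrist
for S,T,W in(([260.3,176.3],[246,198.7],[251.3,267]),([289.5,159.8],[284.3,209.8],[251.3,158])):
    f=lambda X:np.r_[(proj(C["scene"],X)-S)[0],(proj(C["top"],X)-T)[0],(proj(C["w1"],X)-W)[0]]
    r=least_squares(f,[.6,.1,.2]);print(r.x,r.fun.round(1))
E
```

```text
0.19 [0.58698962 0.07485794] [0.58491939 0.17812616]
0.195 [0.58697746 0.07392086] [0.58494308 0.17540073]
0.2 [0.5869653  0.07298378] [0.58496677 0.1726753 ]
0.205 [0.58695314 0.0720467 ] [0.58499046 0.16994987]
[0.58509315 0.17454601 0.19610049] [ 0.5 -0.2 -1.1 -0.3 -0.2 -0.3]
[0.58721219 0.07396854 0.19550901] [ 0.4 -0.   0.   0.6 -0.3  0.2]
```

All three cameras agree: the bar runs from (0.585, 0.175) to (0.587, 0.074) at z≈0.196–0.200. I descend so the tip reaches z≈0.183, 11 mm above the roof and about 12 mm from the dish. Then I close.

Emit:
{"fn": "jog_arm", "kwargs": {"plan": [[[0.4,-0.004,-0.002,0.04,0,0,0],[0.4,-0.004,-0.002,0.08,0,0,0],[0.4,-0.004,-0.002,0.11,0,0,0],[0.4,-0.004,-0.002,0.13,0,0,0],[0.4,-0.004,-0.002,0.137,0,0,0],[0.4,-0.004,-0.002,0.137,0,0,0],[0.4,-0.004,-0.002,0.137,0,0,0],[0,-0.004,-0.002,0.137,0,0,0],[0,-0.004,-0.002,0.137,0,0,0],[0,-0.004,-0.002,0.137,0,0,0],[0,-0.004,-0.002,0.137,0,0,0],[0,-0.004,-0.002,0.137,0,0,0],[0,-0.004,-0.002,0.137,0,0,0]]]}}

```text
clock: 3.9
tool_pos: [0.587, 0.1034, 0.1837]
orientation: [-180.0, 0.0, -88.7]
force: [1.1, 0.4, 1.8]
opening: 0.0089
gripper_force: 30.0
```

Run:
```python
from plant import ctrl
import cv2
s=ctrl.snapshot("scene")["image"][130:260,180:350,::-1]
cv2.imwrite("pics/g1.png",cv2.resize(s,None,fx=4,fy=4,interpolation=cv2.INTER_CUBIC))
```

```text
(no output)
```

View pics/g1.png

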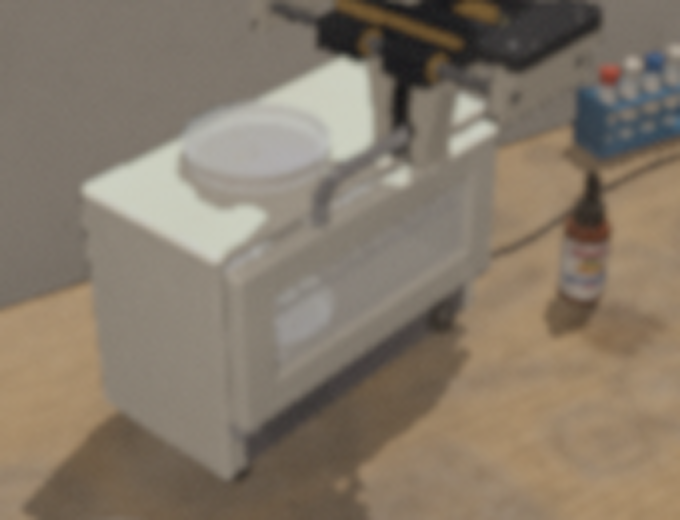

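The pads hold the bar: opening is 8.9 mm at 30 N, and the dish and bottle are untouched. I pull along the arc with the tool kept vertical. Tool y points outward and tool z down. This first call goes to about 45°.

Emit:
{"fn": "jog_arm", "kwargs": {"plan": [[[0,0,0.0063,0.0006,0,0,0],[0,0,0.0126,0.0016,0,0,0],[0,0,0.0188,0.0028,0,0,0],[0,0,0.025,0.0043,0,0,0],[0,0,0.0311,0.006,0,0,0],[0,0,0.0371,0.008,0,0,0],[0,0,0.0431,0.0103,0,0,0],[0,0,0.0489,0.0128,0,0,0],[0,0,0.0546,0.0156,0,0,0],[0,0,0.0602,0.0187,0,0,0],[0,0,0.0656,0.0219,0,0,0],[0,0,0.0709,0.0254,0,0,0],[0,0,0.076,0.0291,0,0,0],[0,0,0.081,0.0331,0,0,0],[0,0,0.0858,0.0372,0,0,0],[0,0,0.0904,0.0416,0,0,0],[0,0,0.0948,0.0462,0,0,0],[0,0,0.099,0.051,0,0,0],[0,0,0.099,0.051,0,0,0]]]}}

```text
clock: 6.32
tool_pos: [0.4873, 0.1012, 0.132]
orientation: [180.0, 0.0, -88.7]
force: [2.4, 4.8, 2.6]
opening: 0.0091
gripper_force: 30.0
```

Run:
```python
from plant import ctrl
import cv2
s=ctrl.snapshot("scene")["image"][130:290,180:350,::-1]
cv2.imwrite("pics/g2.png",cv2.resize(s,None,fx=3,fy=3,interpolation=cv2.INTER_CUBIC))
o=ctrl.get_obs();print(o["tool_pos"],o["force"],o["moment"],o["joint_pos"].round(1))
```

```text
[0.48741395 0.10114723 0.13213014] [2.75644733 3.99438176 1.11106104] [ 1.71589204 -0.99799004  0.02587353] [ 34.4   8.8 -28.8  -0.  -52.4 -33.1]
```

View pics/g2.png

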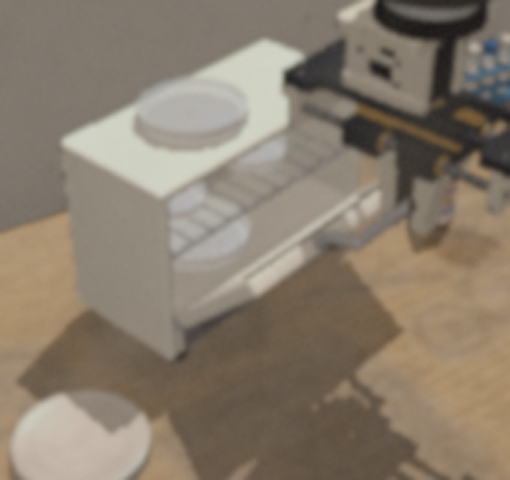

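The door is open at about 45°, held by the bar, and forces are small. I continue to the stop.

Emit:
{"fn": "jog_arm", "kwargs": {"plan": [[[0,0,0.004,0.0049,0,0,0],[0,0,0.0078,0.01,0,0,0],[0,0,0.0114,0.0153,0,0,0],[0,0,0.0147,0.0207,0,0,0],[0,0,0.0178,0.0262,0,0,0],[0,0,0.0206,0.0319,0,0,0],[0,0,0.0232,0.0377,0,0,0],[0,0,0.0255,0.0436,0,0,0],[0,0,0.0276,0.0496,0,0,0],[0,0,0.0294,0.0557,0,0,0],[0,0,0.0309,0.0619,0,0,0],[0,0,0.0322,0.0681,0,0,0],[0,0,0.0331,0.0743,0,0,0],[0,0,0.0339,0.0806,0,0,0],[0,0,0.0342,0.0846,0,0,0],[0,0,0.0344,0.087,0,0,0],[0,0,0.0344,0.087,0,0,0]]]}}

```text
clock: 8.5
tool_pos: [0.4537, 0.1003, 0.0453]
orientation: [-180.0, 0.0, -88.7]
force: [4.3, 2.6, 3.3]
opening: 0.0088
gripper_force: 30.0
```

Emit:
{"fn": "jog_arm", "kwargs": {"plan": [[[0,0,0,0.0015,0,0,0],[0,0,0,0.003,0,0,0],[0,0,0,0.003,0,0,0]]]}}

```text
clock: 8.88
tool_pos: [0.4535, 0.1003, 0.0425]
orientation: [-180.0, 0.0, -88.7]
force: [3.7, 3.9, 4.8]
opening: 0.0095
gripper_force: 30.0
```

Emit:
{"fn": "jog_arm", "kwargs": {"plan": [[[0,0,0,0.0015,0,0,0],[0,0,0,0.003,0,0,0],[0,0,0,0.003,0,0,0]]]}}

```text
clock: 9.25
tool_pos: [0.4535, 0.1003, 0.0406]
orientation: [-180.0, -0.0, -88.7]
force: [-2.6, 2.9, 22.2]
opening: 0.0088
gripper_force: 30.0
```

Run:
```python
from plant import ctrl
import cv2
s=ctrl.snapshot("scene")["image"][150:300,190:340,::-1]
cv2.imwrite("pics/g3.png",cv2.resize(s,None,fx=4,fy=4,interpolation=cv2.INTER_CUBIC))
o=ctrl.get_obs();print(o["tool_pos"],o["force"])
```

```text
[0.45353241 0.10031652 0.04066296] [-2.74839351  2.69472699 21.53043233]
```

View pics/g3.png

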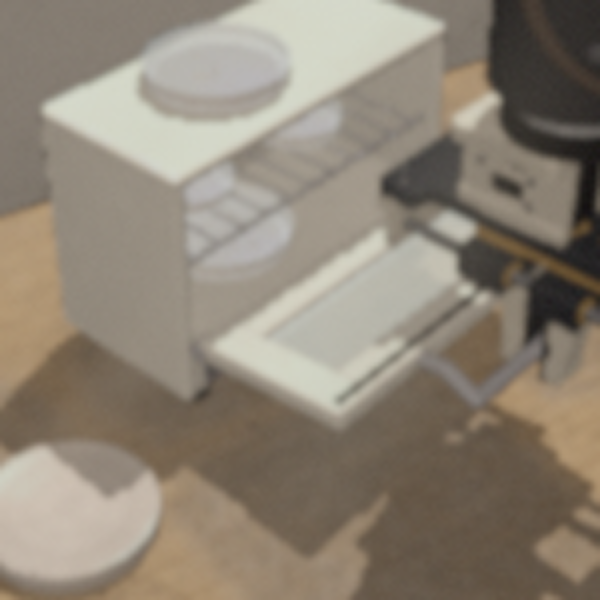

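The door is level and pressing on its stop with about 22 N, bar still gripped. I bring it back along the arc to 45°.

Emit:
{"fn": "jog_arm", "kwargs": {"plan": [[[0,0,0,-0.003,0,0,0],[0,0,-0.0005,-0.0085,0,0,0],[0,0,-0.0013,-0.015,0,0,0],[0,0,-0.0022,-0.0214,0,0,0],[0,0,-0.0035,-0.0276,0,0,0],[0,0,-0.005,-0.0338,0,0,0],[0,0,-0.0068,-0.0399,0,0,0],[0,0,-0.0089,-0.0459,0,0,0],[0,0,-0.0112,-0.0518,0,0,0],[0,0,-0.0138,-0.0576,0,0,0],[0,0,-0.0166,-0.0633,0,0,0],[0,0,-0.0197,-0.0688,0,0,0],[0,0,-0.023,-0.0742,0,0,0],[0,0,-0.0266,-0.0795,0,0,0],[0,0,-0.0304,-0.0846,0,0,0],[0,0,-0.0344,-0.0895,0,0,0],[0,0,-0.0344,-0.0895,0,0,0],[0,0,-0.0344,-0.0895,0,0,0]]]}}

```text
clock: 11.55
tool_pos: [0.4872, 0.101, 0.1278]
orientation: [179.9, -0.0, -88.7]
force: [7.0, 2.8, -4.4]
opening: 0.0088
gripper_force: 30.0
```

Run:
```python
from plant import ctrl
import cv2,numpy as np
a=ctrl.snapshot("scene")["image"][165:265,215:335,::-1]
o=ctrl.get_obs();s=ctrl.snapshot("wrist");w=s["image"][:,:,::-1]
np.savez("w2.npz",pos=o["tool_pos"],rpy=o["orientation"],**{k:v for k,v in s.items() if k!="image"})
a=cv2.resize(a,None,fx=5,fy=5,interpolation=cv2.INTER_CUBIC)
w=cv2.resize(w,None,fx=1.5,fy=1.5)
cv2.imwrite("pics/s4.png",a);cv2.imwrite("pics/w4.png",w)
print(o["tool_pos"],o["force"],o["opening"])
```

```text
[0.48719365 0.10093608 0.12779589] [ 7.13236785  4.07350245 -3.6130863 ] 0.00906842903325759
```

View pics/s4.png

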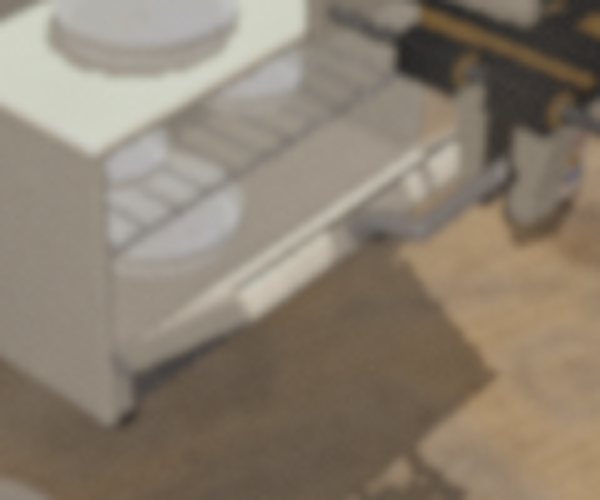

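View pics/w4.png

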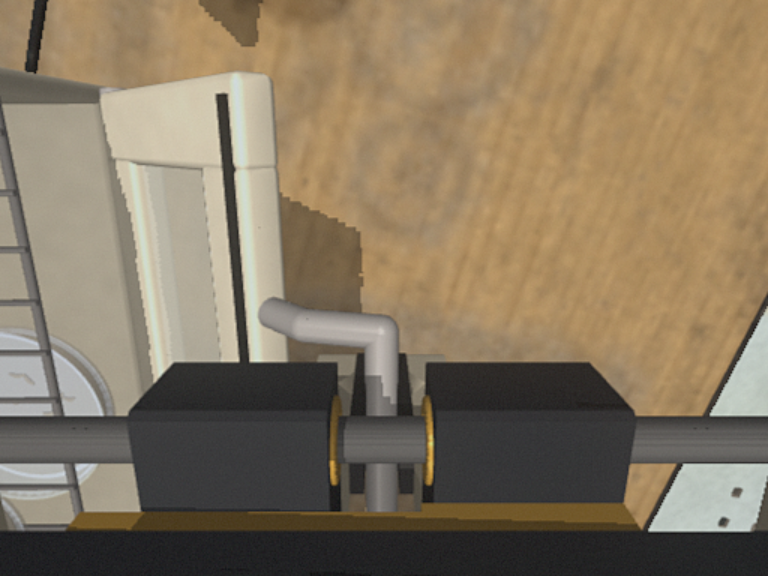

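The scene view shows the door half open, with the bar's left elbow at crop (418,227). In the wrist view the bar's near end is at (384,320) in the 1.5x picture, and it sits well between the pads. Next I check the door angle from these points and the pinch position.

Run:
```python
from h import *
from plant import ctrl
C["w2"]=wcam("w2.npz")
yaw=np.radians(1.2);c0=np.array([.5861,.1243,0])+Rz(yaw)@[.012,0,0]
def pt(th,y,dz=0):
    s=.145*np.sin(th)+.012*np.cos(th);z=.145*np.cos(th)-.012*np.sin(th)
    return c0+Rz(yaw)@[-s,y,0]+[0,0,.055+z]
S=np.array([215+418.5/5-.5,165+227.5/5-.5]);W=np.array([384.5/1.5-.5,317/1.5-.5])
for d in(40,43,45,47,50):
    t=np.radians(d);print(d,(proj(C["scene"],pt(t,.0503))-S).round(1),(proj(C["w2"],pt(t,-.0503))-W).round(1),"bar x at grip",pt(t,-.0235)[0].round(4))
o=ctrl.get_obs();print(o["clock"],o["tool_pos"],o["force"],o["opening"],o["gripper_force"])
```

```text
40 [[-5.5 -3.4]] [[-24.7  10.3]] bar x at grip 0.4962
43 [[-3.6 -0.3]] [[-11.2   5.5]] bar x at grip 0.4909
45 [[-2.5  1.8]] [[-3.1  2.4]] bar x at grip 0.4876
47 [[-1.3  4. ]] [[ 4.3 -0.7]] bar x at grip 0.4844
50 [[0.2 7.2]] [[14.1 -5.1]] bar x at grip 0.4798
11.65 [0.48720864 0.10098458 0.12778585] [ 7.27129996  3.3223866  -4.86277685] 0.00908786864133162 29.997847080230713
```

All three checks put the door within about 1.5° of 45°: wrist 45.8°, pinch x 45.2°, scene 43.5°. The grip is steady at 30 N, so I'm handing in.

```bash
python3 -c "
from plant import ctrl
print(ctrl.close_job())"
```

```text
the job is handed in; nothing more can be done
None
```

I pulled the door down to its stop (about 22 N against it), then brought it back to about 45° (measured 43.5–45.8°). I handed the job in with the bar still gripped at 30 N; the dropper bottle, tin and dish were not touched.

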